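Flag the loaded tube rack with the green spring clip

ROBOT

A 6-joint arm with a two-finger parallel gripper is mounted at the origin on the work surface. World frame = base frame: x ahead of the robot, y to its left, z up, the work surface at z = 0. Lengths are in mm, angles in degrees, forces in N, time in s.
With the tool pointing down it reaches from about 375 to 975 mm from the base axis. Payload 3.8 kg.
Tool frame: the origin (TCP) lies at the very end of the fingers, on their centre line; the grasp point (between the pads) lies 19 mm behind it; x points along the fingers, z is the direction in which the jaws open and shut, and the axes are right-handed (so a half turn about x gives the same grasp; the last joint's range is limited). The gripper opens to 88 mm and grips with 3 to 60 N. Pads are 18 mm wide; open, the fingers measure 123 mm over their backs; the gripper's body (75 mm by 187 mm) begins 45 mm behind the grasp point.
Start: joints at [61.942, 15.12, 91.902, -0, 72.978, -2.114], TCP at [295.299, 606.973, 238.706] pointing down, gripper open.
Joint ranges: [-150.88, 150.88], [-54.13, 125.18], [17.81, 147.31], [-75.09, 255.09], [0, 152.58], [-146.25, 146.25]. Speed limits (degrees/s): [147.25, 147.25, 180, 180, 180, 180].

INTERFACE

Orientations are given as [roll, pitch, yaw] about the fixed x, y, z axes, in that order (R = Rz(yaw) Ry(pitch) Rx(roll)).
In Python, from rig import env gives the robot as it stands. The module is installed in compiled form; this text tells all that it offers.
- The arm moves only by the shell command python3 -m pendant 'ROWS' [FORCE]. ROWS is a JSON object of lists of equal length, an entry for each row: "linear": the shift along the tool's x, y, z in mm, a list of three; "turn": the turn, a rotation vector about the tool's x, y, z in degrees, a list of three; "jaw": the opening, from -1 (shut) to 1 (fully open). In form: {"linear": [[tx, ty, tz], ...], "turn": [[rx, ry, rz], ...], "jaw": [jaw, ...]}. A call has 1 to 5 rows; each row is the pose to reach, as a shift and turn from the pose measured when the call began, along the tool's axes at that moment; what a row does not reach only later rows make up. A row lasts 1/8 s, in which the tool goes at most 62.5 mm and 10.7 degrees, less where a joint would pass 70% of its speed; a pose out of reach is approached as far as the arm can. A call with a gripper value outside its range is refused whole. The fingers move at their own pace and stop on an object; FORCE is the grip in N (left out, the last holds). Time passes only in rows, so rows that repeat a pose let the fingers close. It gives the time, the measured TCP pose, the force and the opening at its end, in the units of the state.
- env.observe(): the state, without advancing time (a new reading comes with each control period).
- env.capture(name): name is "side" or "top" or "wrist"; returns a dict with "frame" (480x640x3 uint8, red, green, blue), "range_z" (480x640 float32, mm along the optical axis (not along the pixel's ray), 0 where there is no reading), "camera_matrix" (3x3 intrinsics, pixels), "k1" (the pictures are not rectified: a ray, as slopes to the right and down, at radius r is drawn at 1 + k1 r^2 times it, then the intrinsics apply), "camera_from_world" (4x4, takes a point from world to camera coordinates). Camera axes: x right, y up, looking along -z (the intrinsics and any distortion apply to the point x, -y, -z); pixel columns grow to the right and rows downward; lengths in mm; the calibration is good to about 2 mm. A picture is of the moment at which its call begins.
- env.job_done(): hands the job in, once; it reports no verdict.
Trained networks look in a picture, given as the dict that the camera call returned (one of the last four; its "shot" number tells which), for a name from the list of things; names that differ only in an ending like _2 or _b are one class to them, and where a whole thing is asked for, a point or a joint stands for the part that bears it (a point fixed in the world has none). Each returns a list of dicts, best first, with "p" (0 to 1); they miss things now and then, are a little off and sometimes report something else, mostly with a low value. They report only what shows in the picture. A call takes as long as a camera call. They do not tell look-alikes from the thing itself.
- env.search_frame(picture, thing): "position" ([column, row] in pixels, amid what is visible of it).
- env.spot_point(picture, thing): "position" ([column, row] in pixels: a listed point, or the origin of a listed thing).
The state is a dict: "time": time; "joints": joint angles; "qvel": joint speeds; "joint_torque": joint torques, N m; "tcp_pos": TCP position; "tcp_rot": TCP orientation; "ft_force": force on the tool from outside, world axes, zero at the start; "torque": the same for the moment, N m; "finger_gap": finger opening in mm.
Only numpy, scipy, OpenCV 4.12 (cv2) and the standard library are available. Lean on these libraries where they do the work, as an engineer would, in place of code of your own. Each camera call takes 0.05 s, during which the arm holds its last target.

TASK

Squeeze the green spring clip open, lift it off the grey parking bar, and release it well down on the top edge of the upright end plate of the tube rack that holds the blue-capped tubes, near the middle of that edge, so that its jaws grip the plate and it stands upright on its own. Leave the yellow clip where it is on the bar.

Things in the scene. Friction and masses are not known exactly. Their poses are not given: they have to be found in the camera images.
- green_mid (a point): Middle of the green spring clip, half-way up its 84 mm; 70 g. It stands jaws down on the parking bar, the bar's top edge 20 mm deep in the jaws. z up, y along the gripped edge, x across it. Two levers, 24 mm wide (y), flare upward from the pivot (2 mm above this point): over their outsides (x) 55 mm at the top, 45 mm at 28 mm above this point, where to pinch them. Jaw tips 42 mm below this point.
- green_jaw (a joint): Swing of each jaw of the green clip, rad: 0 gripping a 4 mm plate, -0.06 shut on nothing, 0.42 fully squeezed: levers parallel, 20 mm over the outsides, jaw tips about 38 mm apart. Squeezing the levers together along x takes 6 N at first, 10 N fully. An edge can enter 38 mm between the jaws, to the pivot barrel. Opening fingers drag the clip up by 5 to 15 mm before it bites: let the edge 25 mm or more in. Free at 55 mm.
- loaded_edge (a point): Middle of the top edge of the upright white end plate of the loaded tube rack (six blue-capped tubes; the other rack is alike but empty). Plate 4 mm thick (x), 96 mm long (y), top 105 mm above the work surface; z up. The fixed rack lies on the -x side, its caps up to 96 mm above the work surface and at least 42 mm from the plate; the +x side is free.
- yellow_mid (a point): Middle of the yellow spring clip, a bystander of the same make, 90 mm from the green one on the same parking bar (fixed upright steel plate on a grey foot, 4 mm thick, 160 mm long, top 90 mm above the work surface).
Not all that is in view belongs to the job. What is shaped like the part that bears green_mid but pink, purple or red is not meant.

How it is judged:
By the outcome, as a careful person would: the job done as asked, in the order asked, and still so for the second after the job is handed in, with the robot touching nothing.
It also fails if it takes over 35 s, if anything falls off the work surface, if the arm or the gripper's body presses on something with over 40 N, if the wrist force passes 120 N, or if a joint passes its speed limit or range.

## Working session

There is one attempt and no reset: what is moved stays moved. The work goes in short steps, Python scripts to look and compute and a shell command to move; the robot and the scene stay as the last step left them, time stands still between calls to the robot, and variables do not carry over. Pictures are saved under pics/ and viewed, and the job is handed in when it is done.

```bash
mkdir -p pics
cat > h.py <<'E'
import numpy as np, cv2
from rig import env
def pix2world(p, uv, z=None, win=2):
    K=np.array(p["camera_matrix"]);k1=p["k1"];T=np.array(p["camera_from_world"])
    a=np.array([(uv[0]-K[0,2])/K[0,0],(uv[1]-K[1,2])/K[1,1]])
    r=a.copy()
    for _ in range(30): r=a/(1+k1*(r@r))
    d=np.array([r[0],-r[1],-1.0])
    Ti=np.linalg.inv(T)
    o=Ti[:3,3]; dw=Ti[:3,:3]@d
    if z is not None:
        return o+dw*(z-o[2])/dw[2]
    u,v=int(round(uv[0])),int(round(uv[1]))
    w=p["range_z"][max(0,v-win):v+win+1,max(0,u-win):u+win+1]; w=w[w>0]
    return o+dw*np.median(w)
def cloud(p):
    K=np.array(p["camera_matrix"]);k1=p["k1"];T=np.array(p["camera_from_world"])
    vv,uu=np.mgrid[0:480,0:640]
    a=np.stack([(uu-K[0,2])/K[0,0],(vv-K[1,2])/K[1,1]],-1)
    r=a.copy()
    for _ in range(30): r=a/(1+k1*(r**2).sum(-1,keepdims=True))
    d=np.stack([r[...,0],-r[...,1],-np.ones(r.shape[:2])],-1)*p["range_z"][...,None]
    Ti=np.linalg.inv(T)
    return d@Ti[:3,:3].T+Ti[:3,3]
def proj(p,X):
    K=np.array(p["camera_matrix"]);k1=p["k1"];T=np.array(p["camera_from_world"])
    c=T[:3,:3]@X+T[:3,3]; a=np.array([c[0],-c[1]])/-c[2]; a=a*(1+k1*(a@a))
    return K[0,0]*a[0]+K[0,2],K[1,1]*a[1]+K[1,2]
def save(p,n): cv2.imwrite('pics/'+n+'.png',cv2.cvtColor(p["frame"],cv2.COLOR_RGB2BGR))
E
python3 - <<'E'
from h import *
import pickle
s=env.observe();print(s)
for n in ["side","top","wrist"]:
    p=env.capture(n); save(p,n+'0'); pickle.dump(p,open(n+'0.pkl','wb'))
    print(n, np.linalg.inv(p["camera_from_world"])[:3,3].round())
    for t in ["green_mid","loaded_edge","yellow_mid"]:
        for d in env.spot_point(p,t)[:3]:
            print(t,np.round(d["position"]),round(d["p"],2),pix2world(p,d["position"]).round(1))
E
```

```text
{'time': 0.0, 'joints': array([ 6.19418147e+01,  1.51686278e+01,  9.19809161e+01,  6.68917512e-04,
        7.29767124e+01, -2.11294427e+00]), 'qvel': array([-0.02639454, -0.02109337,  0.00673143,  0.03731967, -0.02030961,
        0.05862513]), 'joint_torque': array([-4.65971607e-04, -5.02127981e+01, -3.56874776e+01,  7.27653690e-02,
        2.94635072e-02, -1.77188563e-04]), 'tcp_pos': array([294.97283891, 606.35205861, 237.39742553]), 'tcp_rot': array([ 177.59699636,   89.87374208, -118.34844126]), 'ft_force': array([-0.3040513 , -0.13676322, -0.36738765]), 'torque': array([ 0.00252489, -0.04379667, -0.03481467]), 'finger_gap': 87.92322646717606}
side [ 255. -717.  551.]
green_mid [323. 205.] 0.96 [648.6 209.1  48.2]
green_mid [295. 191.] 0.71 [615.7 308.5  48.5]
green_mid [252. 198.] 0.63 [507.2 321.3  47.5]
loaded_edge [310. 266.] 0.73 [5.5e+02 4.9e+01 5.0e-01]
yellow_mid [273. 205.] 0.71 [500.4 120.6 119. ]
yellow_mid [271. 191.] 0.35 [520.2 198.5 113.7]
top [460.  18. 961.]
green_mid [124. 284.] 0.97 [516.6 323.8  51.1]
green_mid [133. 226.] 0.9 [616.1 312.2  52.1]
green_mid [184. 277.] 0.81 [522.3 207.  121.7]
yellow_mid [237. 292.] 0.58 [497.3 123.7 122.2]
wrist [232. 638. 384.]
```

View pics/side0.png

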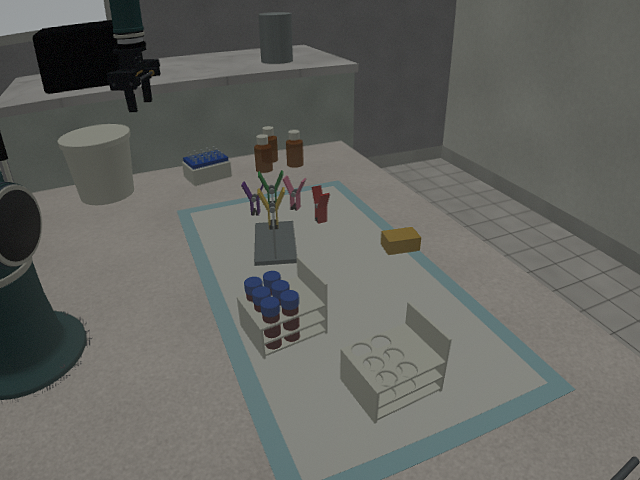

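View pics/top0.png

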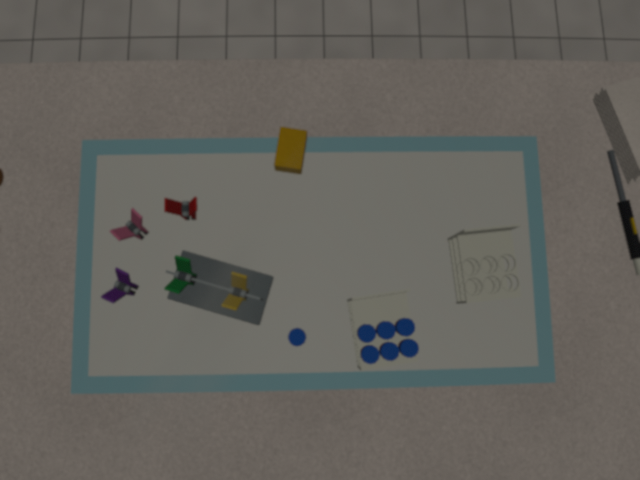

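View pics/wrist0.png

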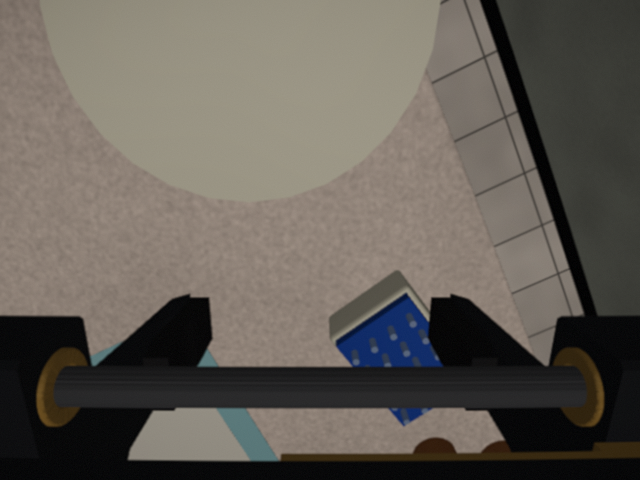

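Run:
```python
from h import *
import pickle
for n in ["side0","top0"]:
    p=pickle.load(open(n+'.pkl','rb')); C=cloud(p); f=p["frame"].astype(int); hsv=cv2.cvtColor(p["frame"],cv2.COLOR_RGB2HSV)
    ok=p["range_z"]>0
    print(n)
    # green pixels
    for nm,lo,hi in [("green",45,80),("yellow",18,32),("blue",105,125)]:
        m=ok&(hsv[...,0]>=lo)&(hsv[...,0]<=hi)&(hsv[...,1]>110)&(C[...,0]>350)&(C[...,0]<750)&(abs(C[...,1])<400)
        k,l,st,ce=cv2.connectedComponentsWithStats(m.astype(np.uint8))
        for i in range(1,k):
            if st[i,4]>15:
                q=C[l==i]; print(nm,st[i,4],ce[i].round(),"min",np.percentile(q,3,0).round(),"max",np.percentile(q,97,0).round(),"med",np.median(q,0).round())
    # tall white plate: z 80..115 near, in y<80
    m=ok&(C[...,2]>97)&(C[...,2]<115)&(C[...,1]<80)&(C[...,1]>-300)&(C[...,0]>350)&(C[...,0]<650)&(hsv[...,1]<70)
    k,l,st,ce=cv2.connectedComponentsWithStats(m.astype(np.uint8))
    for i in range(1,k):
        if st[i,4]>8:
            q=C[l==i]; r=cv2.minAreaRect(q[:,:2].astype(np.float32)); print("plate",st[i],ce[i].round(),q.min(0).round(),q.max(0).round(),r)
    m=ok&(C[...,2]>75)&(C[...,2]<94)&(C[...,1]>80)&(C[...,1]<270)&(C[...,0]>450)&(C[...,0]<600)&(hsv[...,1]<60)
    q=C[m]; print("bar",m.sum(), cv2.minAreaRect(q[:,:2].astype(np.float32)) if len(q)>5 else '')
    big=cv2.resize(p["frame"][200:380,90:560] if n=="top0" else p["frame"][160:370,220:470],None,fx=1.7 if n=='top0' else 3,fy=1.7 if n=='top0' else 3,interpolation=cv2.INTER_CUBIC)
    big=cv2.convertScaleAbs(big,alpha=1.6); save({"frame":big[:600,:800]},n+"_big")
```

```text
side0
green 36 [261. 178.] min [497. 201. 123.] max [515. 225. 154.] med [504. 208. 146.]
green 27 [279. 178.] min [534. 190. 121.] max [549. 210. 153.] med [542. 201. 141.]
yellow 82 [279. 200.] min [502. 106.  97.] max [522. 128. 153.] med [512. 111. 133.]
yellow 88 [263. 200.] min [472. 114. 113.] max [490. 136. 153.] med [481. 119. 136.]
yellow 407 [391. 242.] min [718.  15.   5.] max [748.  62.  36.] med [731.  24.  28.]
blue 1146 [270. 291.] min [ 386. -161.   81.] max [446. -75.  97.] med [ 414. -121.   95.]
plate [297 256  31  32 195] [312. 272.] [ 483. -154.   97.] [501. -56. 106.] ((492.0674133300781, -105.06657409667969), (6.043595790863037, 98.53777313232422), 7.2434492111206055)
plate [407 302  25  25 178] [419. 313.] [ 590. -300.   97.] [ 599. -246.  107.] ((594.8153686523438, -272.468505859375), (6.778898239135742, 54.012542724609375), 2.8759875297546387)
bar 93 ((510.7978210449219, 162.1226806640625), (152.7718505859375, 16.71300506591797), 74.78250885009766)
top0
green 191 [184. 264.] min [530. 194. 120.] max [550. 214. 156.] med [540. 203. 140.]
green 195 [177. 285.
[... 359 characters left out ...]
.   94.] max [447. -70. 100.] med [ 434. -112.   97.]
blue 205 [297. 337.] min [410.  22.  11.] max [434.  45.  17.] med [422.  32.  14.]
blue 740 [389. 351.] min [ 387. -157.   94.] max [414. -75. 100.] med [ 400. -116.   97.]
plate [462 226  35   6 106] [479. 229.] [ 591. -300.   97.] [ 599. -244.  109.] ((595.1302490234375, -272.1399230957031), (4.545910835266113, 55.826820373535156), 5.275203227996826)
plate [351 289  60  11 156] [380. 294.] [ 484. -152.   98.] [498. -56. 112.] ((491.3805847167969, -104.27375793457031), (3.9860363006591797, 96.55369567871094), 7.555420875549316)
bar 188 ((512.4041748046875, 166.96563720703125), (158.27542114257812, 18.547216415405273), 72.13750457763672)
```

View pics/side0_big.png

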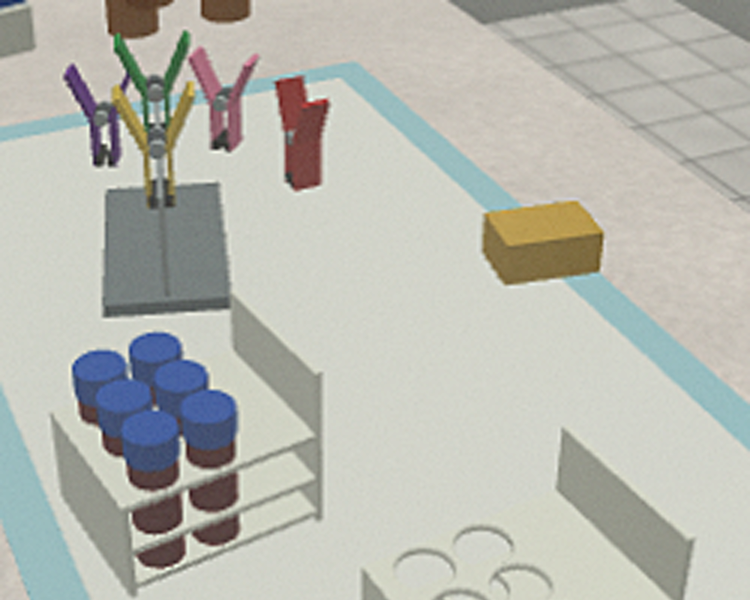

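View pics/top0_big.png

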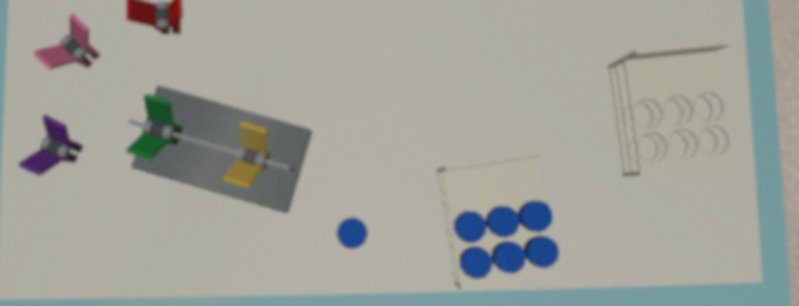

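```bash
cat >> h.py <<'E'
from scipy.spatial.transform import Rotation as Ro
def plan(goal, jawdeg):
    s=env.observe(); R=Ro.from_euler('xyz',s["tcp_rot"],degrees=True).as_matrix()
    x=np.array([0,0,-1.]); best=None
    for f in (0,180):
        a=np.radians(jawdeg+f); z=np.array([np.cos(a),np.sin(a),0]); y=np.cross(z,x)
        G=np.stack([x,y,z],1); rv=Ro.from_matrix(R.T@G).as_rotvec(degrees=True)
        if best is None or np.linalg.norm(rv)<np.linalg.norm(best): best=rv
    z=R[:,2]
    print("t",round(s["time"],2),"tcp",s["tcp_pos"].round(1),"jaw ang",np.degrees(np.arctan2(z[1],z[0])).round(1),"gap",round(s["finger_gap"],1),"F",s["ft_force"].round(1),"J",s["joints"].round(0))
    print("linear",(R.T@(np.array(goal)-s["tcp_pos"])).round(1),"turn",best.round(1))
E
python3 - <<'E'
from h import *
plan([525,206,240],-17)
s=env.observe();R=Ro.from_euler('xyz',s["tcp_rot"],degrees=True).as_matrix();print(R.round(2))
import pickle
p=pickle.load(open('wrist0.pkl','rb'));T=np.linalg.inv(p["camera_from_world"]);print((R.T@(T[:3,3]-s["tcp_pos"])).round(), (R.T@T[:3,:3]).round(2))
E
```

```text
t 0.6 tcp [295.3 607.  238.7] jaw ang 64.1 gap 88.2 F [ 0.8 -0.4  0.6] J [62. 15. 92.  0. 73. -2.]
linear [  -1.3 -382.  -260.1] turn [81.1  0.  -0. ]
[[ 0.   -0.9   0.44]
 [ 0.    0.44  0.9 ]
 [-1.    0.    0.  ]]
[-145.   70.   -0.] [[-0.    0.28 -0.96]
 [-0.    0.96  0.28]
 [ 1.    0.   -0.  ]]
```

```bash
python3 -m pendant '{"linear":[[0,-45,-30],[0,-90,-60],[0,-135,-90],[0,-180,-120],[0,-225,-150]],"turn":[[9,0,0],[18,0,0],[27,0,0],[36,0,0],[45,0,0]],"jaw":[1,1,1,1,1]}'; python3 -c "
from h import *
plan([525,206,240],-17)"
```

```text
time: 1.23
tcp_pos: [432.7, 372.2, 239.1]
tcp_rot: [15.7, 89.9, 34.5]
ft_force: [0.7, -0.2, -0.1]
finger_gap: 87.9
t 1.23 tcp [432.7 372.2 239.1] jaw ang 18.8 gap 87.9 F [ 0.7 -0.2 -0.1] J [ 38.   4. 105.  -0.  71.  19.]
linear [  -0.9 -187.1   33.9] turn [35.8  0.  -0. ]
```

```bash
python3 -m pendant '{"linear":[[0,-47,8],[0,-94,17],[0,-140,25],[0,-187,34],[0,-187,34]],"turn":[[9,0,0],[18,0,0],[27,0,0],[36,0,0],[36,0,0]],"jaw":[1,1,1,1,1]}'
python3 - <<'E'
from h import *
import pickle
plan([525,206,240],-17)
p=env.capture("wrist"); save(p,'w1'); pickle.dump(p,open('w1.pkl','wb'))
C=cloud(p); hsv=cv2.cvtColor(p["frame"],cv2.COLOR_RGB2HSV)
for nm,lo,hi in [("green",45,80),("yellow",18,32)]:
    m=(p["range_z"]>0)&(hsv[...,0]>=lo)&(hsv[...,0]<=hi)&(hsv[...,1]>110)
    k,l,st,ce=cv2.connectedComponentsWithStats(m.astype(np.uint8))
    for i in range(1,k):
        if st[i,4]>150:
            q=C[l==i]; print(nm,st[i],ce[i].round(),np.percentile(q,1,0).round(),np.percentile(q,99,0).round())
            qq=q[q[:,2]>np.percentile(q[:,2],99)-12];print(cv2.minAreaRect(qq[:,:2].astype(np.float32)))
E
```

```text
time: 1.85
tcp_pos: [526.5, 203.5, 239.3]
tcp_rot: [17.3, 89.9, -0.2]
ft_force: [0.2, -0.5, 0.2]
finger_gap: 88.0
t 1.85 tcp [526.5 203.5 239.3] jaw ang -17.5 gap 88.0 F [ 0.2 -0.5  0.2] J [ 19.   3. 106.  -0.  71.  36.]
linear [-0.7  1.9 -2.2] turn [-0.5  0.1 -0. ]
green [ 269  205   39   60 1376] [287. 238.] [498. 203.  85.] [522. 229. 154.]
((503.9114990234375, 217.39544677734375), (23.72515106201172, 8.991599082946777), 71.40277099609375)
green [ 322  205   37   59 1329] [340. 237.] [530. 193.  85.] [553. 220. 154.]
((546.76806640625, 204.29055786132812), (23.661426544189453, 9.491332054138184), 71.5175552368164)
yellow [ 542  266   96   61 4365] [589. 294.] [590.  24.   4.] [796. 219. 309.]
((593.1318359375, 218.24745178222656), (3.4120442867279053, 16.756011962890625), 80.47557067871094)
yellow [274 309  37  59 928] [296. 348.] [476. 117.  77.] [529. 231. 316.]
((528.5146484375, 230.2899627685547), (1.3460873365402222, 5.374587535858154), 75.22736358642578)
yellow [322 308  34  60 879] [335. 348.] [503. 112.  76.] [540. 227. 316.]
((539.1276245117188, 227.280029296875), (1.0808043479919434, 4.817193508148193), 69.11302185058594)
yellow [  35  347   53   81 1962] [ 56. 387.] [482. 234. 310.] [488. 248. 325.]
((484.9143371582031, 240.40316772460938), (17.086206436157227, 3.265319347381592), 71.34312438964844)
yellow [ 552  347   54   81 1932] [584. 387.] [580. 203. 310.] [585. 217. 325.]
((582.0276489257812, 209.56846618652344), (17.378637313842773, 3.1780238151550293), 73.98880767822266)
yellow [ 282  441  358   21 2963] [488. 455.] [527. 191. 314.] [586. 225. 337.]
((557.3453369140625, 214.93031311035156), (10.423087120056152, 64.35205078125), 69.4957504272461)
```

View pics/w1.png

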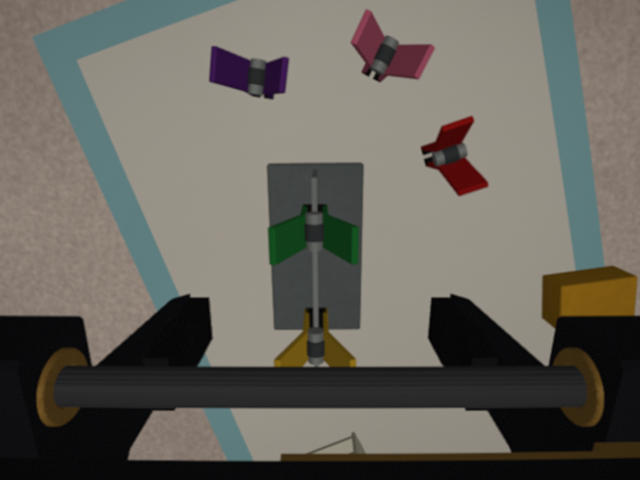

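```bash
python3 -c "
from h import *
plan([525.2,210.3,121],-17.8)"
```

```text
t 1.9 tcp [525.7 204.9 239.2] jaw ang -17.3 gap 88.1 F [ 0.4  0.2 -0.9] J [ 19.   3. 106.   0.  71.  36.]
linear [118.2   4.8  -2.1] turn [ 0.5  0.  -0.1]
```

```bash
python3 -m pendant '{"linear":[[30,5,-2],[60,5,-2],[90,5,-2],[118,5,-2],[118,5,-2]],"turn":[[0.5,0,0],[0.5,0,0],[0.5,0,0],[0.5,0,0],[0.5,0,0]],"jaw":[1,1,1,1,1]}' 25
python3 - <<'E'
from h import *
plan([525.2,210.3,121],-17.8)
p=env.capture("wrist"); save(p,'w2')
E
```

```text
time: 2.52
tcp_pos: [522.6, 210.9, 118.6]
tcp_rot: [-153.8, 89.7, -171.5]
ft_force: [-0.1, 0.7, 0.1]
finger_gap: 87.9
t 2.52 tcp [522.6 210.9 118.6] jaw ang -17.7 gap 87.9 F [-0.1  0.7  0.1] J [ 19.   9. 112.   0.  59.  37.]
linear [-2.4  0.3  2.7] turn [ 0.1 -0.2  0.1]
```

View pics/w2.png

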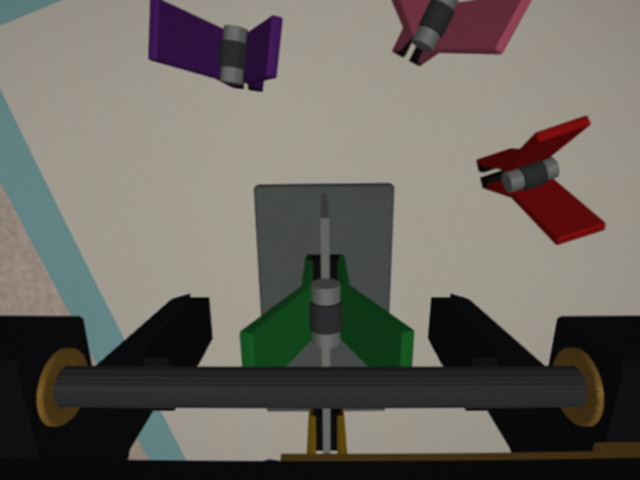

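```bash
python3 -m pendant '{"linear":[[-2,0,2.5],[-2,0,2.5],[-2,0,2.5],[-2,0,2.5],[-2,0,2.5]],"turn":[[0,0,0],[0,0,0],[0,0,0],[0,0,0],[0,0,0]],"jaw":[1,0.3,-0.1,-0.3,-0.45]}' 25
python3 - <<'E'
from h import *
plan([525.2,210.3,121],-17.8)
p=env.capture("wrist"); save(p,'w3')
E
```

```text
time: 3.2
tcp_pos: [526.4, 210.4, 122.5]
tcp_rot: [-175.0, 89.9, 167.3]
ft_force: [0.2, 0.1, -0.9]
finger_gap: 50.1
t 3.2 tcp [526.4 210.4 122.5] jaw ang -17.7 gap 50.1 F [ 0.2  0.1 -0.9] J [ 19.   9. 112.   0.  59.  37.]
linear [ 1.5 -0.4 -1.1] turn [ 0.1 -0.1  0. ]
```

View pics/w3.png

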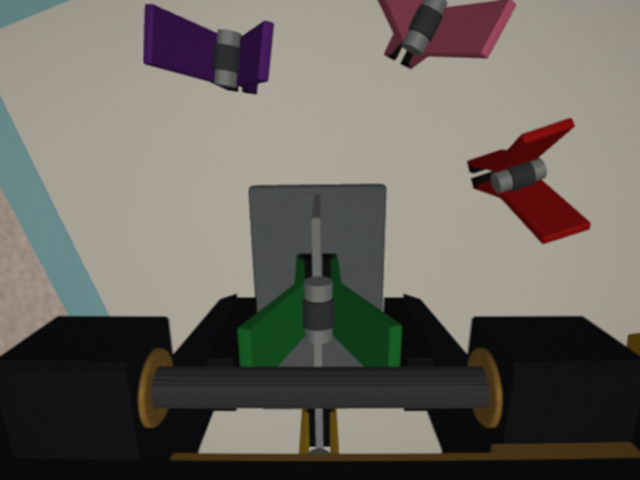

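```bash
python3 -m pendant '{"linear":[[1,0,0],[1,0,0],[1,0,0],[1,0,0],[1,0,0]],"turn":[[0,0,0],[0,0,0],[0,0,0],[0,0,0],[0,0,0]],"jaw":[-0.4,-0.6,-0.8,-1,-1]}' 30;  python3 -m pendant '{"linear":[[0,0,0],[0,0,0],[0,0,0],[0,0,0]],"turn":[[0,0,0],[0,0,0],[0,0,0],[0,0,0]],"jaw":[-1,-1,-1,-1]}' 30
python3 - <<'E'
from h import *
plan([525.2,210.3,121],-17.8)
p=env.capture("wrist"); save(p,'w4')
p=env.capture("side"); save({"frame":cv2.convertScaleAbs(cv2.resize(p["frame"][100:300,200:400],None,fx=3,fy=3),alpha=1.6)},'s4')
E
```

```text
time: 3.88
tcp_pos: [526.3, 210.3, 121.4]
tcp_rot: [-170.8, 89.9, 171.5]
ft_force: [1.1, 0.3, -0.4]
finger_gap: 18.9
time: 4.38
tcp_pos: [526.3, 210.3, 121.4]
tcp_rot: [-171.7, 89.9, 170.6]
ft_force: [-0.2, -0.5, -1.0]
finger_gap: 19.0
t 4.38 tcp [526.3 210.3 121.4] jaw ang -17.7 gap 19.0 F [-0.2 -0.5 -1. ] J [ 19.   9. 112.   0.  59.  37.]
linear [ 0.4 -0.4 -1.1] turn [ 0.1 -0.1  0. ]
```

View pics/w4.png

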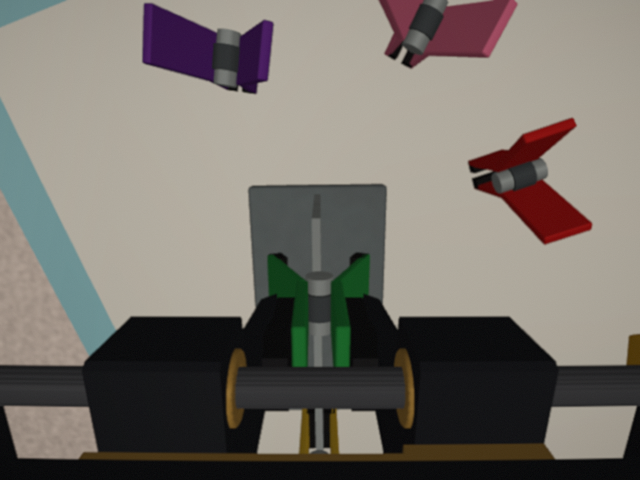

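View pics/s4.png

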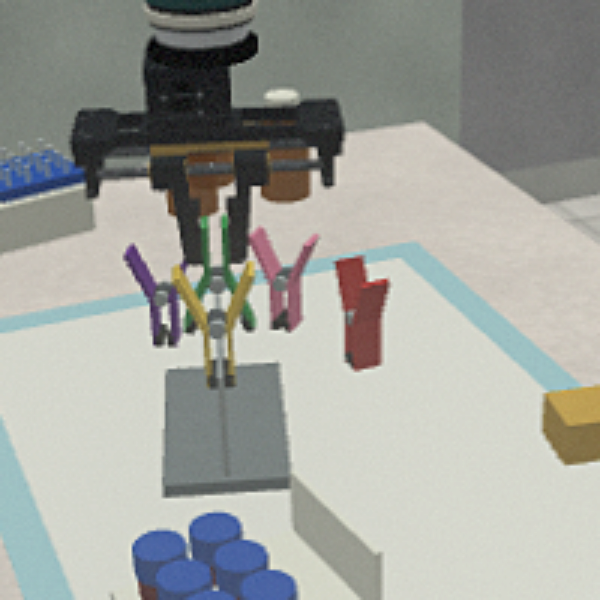

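The clip is fully squeezed, with the levers parallel and the jaws clear of the bar. Lifting.

```bash
python3 -m pendant '{"linear":[[-15,0,0],[-40,0,0],[-70,0,0],[-100,0,0],[-115,0,0]],"turn":[[0,0,0],[0,0,0],[0,0,0],[0,0,0],[0,0,0]],"jaw":[-1,-1,-1,-1,-1]}' 30; python3 -c "
from h import *
plan([491.7,-104.7,236],7.4)"
```

```text
time: 5.1
tcp_pos: [527.7, 210.7, 239.7]
tcp_rot: [54.6, 89.8, 36.9]
ft_force: [0.0, 0.4, -0.9]
finger_gap: 18.8
t 5.1 tcp [527.7 210.7 239.7] jaw ang -17.7 gap 18.8 F [ 0.   0.4 -0.9] J [ 19.   3. 105.   0.  71.  37.]
linear [   3.  -311.4   61.8] turn [-25.1   0.1  -0.1]
```

```bash
python3 -m pendant '{"linear":[[0,-25,5],[0,-65,13],[0,-105,21],[0,-145,29],[0,-185,37]],"turn":[[-2,0,0],[-5,0,0],[-8,0,0],[-12,0,0],[-15,0,0]],"jaw":[-1,-1,-1,-1,-1]}' 30; python3 -c "
from h import *
plan([491.7,-104.7,236],7.4)"
```

```text
time: 5.72
tcp_pos: [506.1, 22.0, 239.3]
tcp_rot: [41.9, 89.8, 39.2]
ft_force: [0.1, 0.1, -0.5]
finger_gap: 19.0
t 5.72 tcp [506.1  22.  239.3] jaw ang -2.6 gap 19.0 F [ 0.1  0.1 -0.5] J [ -0.  -3. 112.   0.  71.   2.]
linear [   3.  -127.3   -8.6] turn [-10.    0.1  -0.1]
```

```bash
python3 -m pendant '{"linear":[[0,-40,-3],[0,-80,-6],[0,-110,-8],[0,-127,-9],[0,-127,-9]],"turn":[[-3,0,0],[-6,0,0],[-9,0,0],[-10,0,0],[-10,0,0]],"jaw":[-1,-1,-1,-1,-1]}' 30
python3 - <<'E'
from h import *
import pickle
p=env.capture("wrist"); save(p,'w5'); pickle.dump(p,open('w5.pkl','wb'))
C=cloud(p); hsv=cv2.cvtColor(p["frame"],cv2.COLOR_RGB2HSV)
m=(p["range_z"]>0)&(C[...,2]>96)&(C[...,2]<112)&(hsv[...,1]<70)
k,l,st,ce=cv2.connectedComponentsWithStats(m.astype(np.uint8))
for i in range(1,k):
    if st[i,4]>60:
        q=C[l==i]; print(st[i],q.min(0).round(),q.max(0).round(),cv2.minAreaRect(q[:,:2].astype(np.float32)))
m=(p["range_z"]>0)&(hsv[...,0]>=45)&(hsv[...,0]<=80)&(hsv[...,1]>110); q=C[m]; print("green",m.sum(),np.median(q,0).round(),q.min(0).round(),q.max(0).round())
for X in ([491.7,-104.7,105],[485.5,-57,105],[498,-152,105]): print(np.round(proj(p,np.array(X,float))))
p=env.capture("side"); save({"frame":cv2.convertScaleAbs(cv2.resize(p["frame"][100:350,170:420],None,fx=2.4,fy=2.4),alpha=1.6)},'s5')
p=env.capture("top"); C=cloud(p);save({"frame":cv2.convertScaleAbs(cv2.resize(p["frame"][200:400,300:500],None,fx=3,fy=3),alpha=1.6)},'t5')
plan([491.7,-104.7,236],7.4)
E
```

```text
time: 6.35
tcp_pos: [490.9, -105.3, 238.9]
tcp_rot: [39.7, 89.9, 46.9]
ft_force: [-0.1, 1.1, -0.2]
finger_gap: 18.6
[317 168   6 103 584] [ 484. -131.   98.] [497. -57. 107.] ((490.1263427734375, -93.92754364013672), (3.7275965213775635, 74.58744812011719), 7.3114237785339355)
green 4678 [495. -97. 243.] [ 463. -118.  187.] [518. -80. 315.]
[320. 236.]
[319. 169.]
[320. 297.]
t 6.5 tcp [ 491.2 -103.8  238.9] jaw ang 7.4 gap 19.0 F [ 0.2 -0.  -0.8] J [-15.  -4. 113.   0.  71. -22.]
linear [ 2.9 -1.   0.3] turn [-0.   0.1 -0.1]
```

View pics/w5.png

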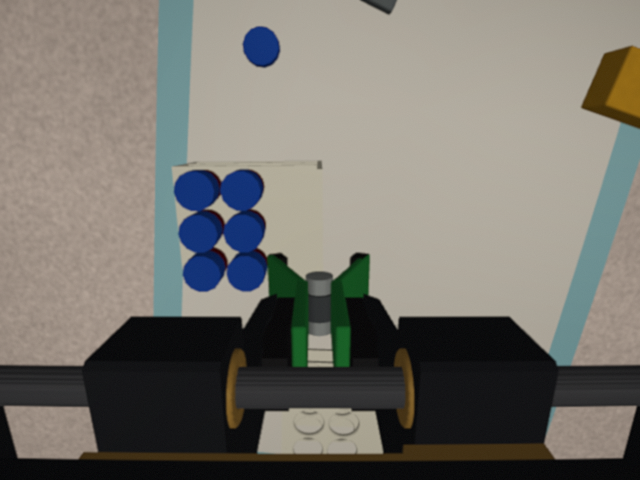

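View pics/s5.png

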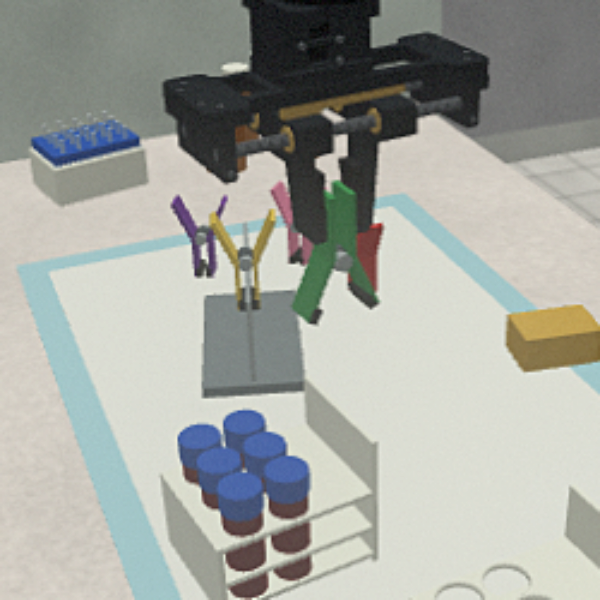

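```bash
python3 -m pendant '{"linear":[[25,0,0],[50,0,0],[70,0,0],[85,0,0],[85,0,0]],"turn":[[0,0,0],[0,0,0],[0,0,0],[0,0,0],[0,0,0]],"jaw":[-1,-1,-1,-1,-1]}' 30
python3 - <<'E'
from h import *
plan([491.7,-104.7,123],7.4)
p=env.capture("wrist"); save(p,'w6')
p=env.capture("side"); save({"frame":cv2.convertScaleAbs(cv2.resize(p["frame"][150:350,220:420],None,fx=3,fy=3),alpha=1.6)},'s6')
E
```

```text
time: 7.12
tcp_pos: [490.5, -102.8, 152.7]
tcp_rot: [97.4, 89.8, 104.9]
ft_force: [0.1, -0.4, -0.4]
finger_gap: 19.0
t 7.12 tcp [ 490.5 -102.8  152.7] jaw ang 7.4 gap 19.0 F [ 0.1 -0.4 -0.4] J [-15.   0. 118.   0.  62. -22.]
linear [29.7 -2.2  0.9] turn [ 0.  -0.  -0.2]
```

View pics/w6.png

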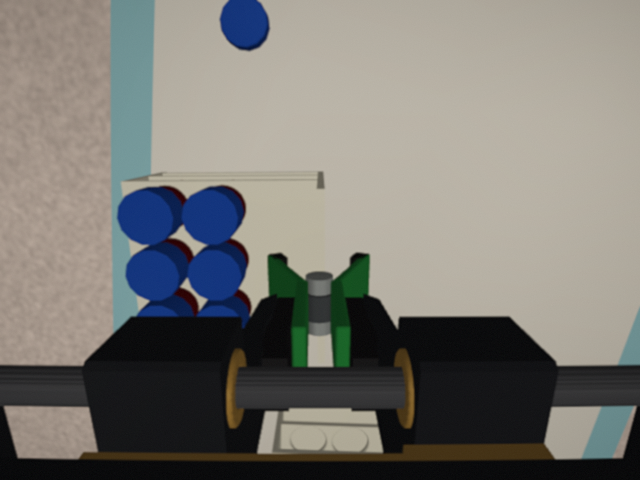

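View pics/s6.png

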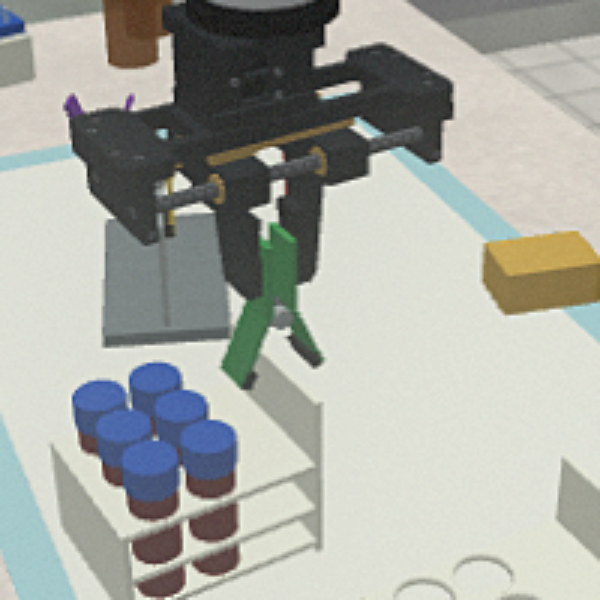

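```bash
python3 -m pendant '{"linear":[[8,-1,1],[16,-2,1],[24,-2,1],[29.5,-2,1],[29.5,-2,1]],"turn":[[0,0,0],[0,0,0],[0,0,0],[0,0,0],[0,0,0]],"jaw":[-1,-1,-1,-1,-1]}' 30
python3 - <<'E'
from h import *
plan([491.7,-104.7,123],7.4)
p=env.capture("wrist"); save(p,'w7')
p=env.capture("side"); save({"frame":cv2.convertScaleAbs(cv2.resize(p["frame"][170:370,220:420],None,fx=3,fy=3),alpha=1.6)},'s7')
E
```

```text
time: 7.85
tcp_pos: [494.5, -105.9, 126.9]
tcp_rot: [1.2, 89.7, 8.6]
ft_force: [-1.6, -0.9, 8.0]
finger_gap: 19.0
t 7.85 tcp [ 494.5 -105.9  126.9] jaw ang 7.4 gap 19.0 F [-1.6 -0.9  8. ] J [-15.   2. 119.   0.  58. -22.]
linear [ 3.9  1.5 -2.6] turn [ 0.   0.3 -0. ]
```

View pics/w7.png

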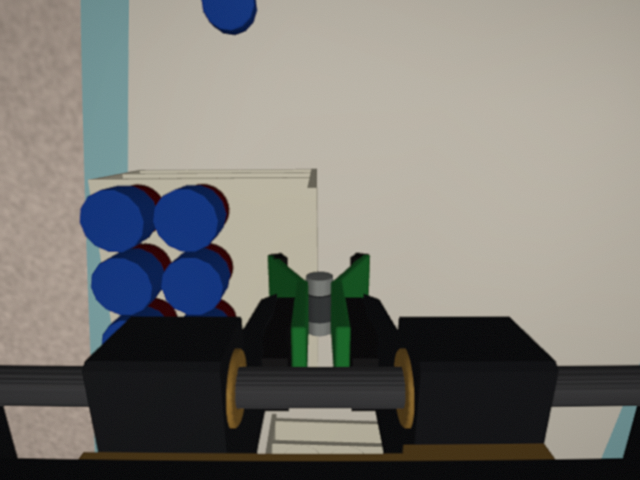

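View pics/s7.png

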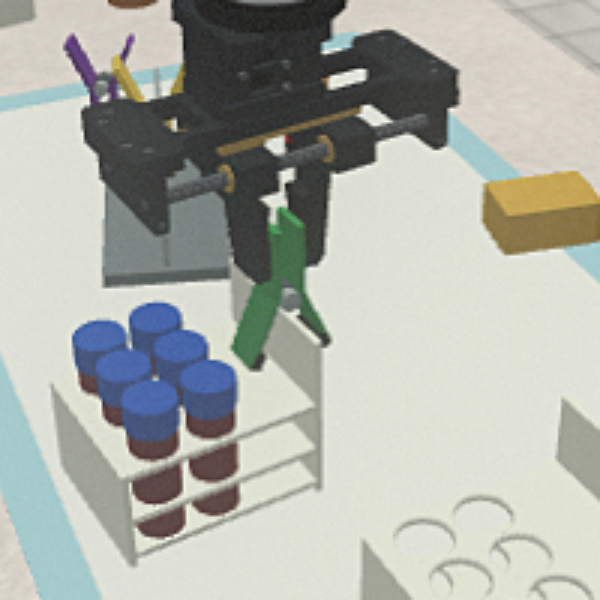

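```bash
python3 -m pendant '{"linear":[[-1,0,-1],[-1,0,-1],[-1,0,-1],[-1,0,-1],[-1,0,-1]],"turn":[[0,0,0],[0,0,0],[0,0,0],[0,0,0],[0,0,0]],"jaw":[-1,-0.5,-0.4,-0.3,-0.2]}' 30
python3 - <<'E'
from h import *
plan([491.7,-104.7,123],7.4)
p=env.capture("side"); save({"frame":cv2.convertScaleAbs(cv2.resize(p["frame"][170:370,220:420],None,fx=3,fy=3),alpha=1.6)},'s8')
E
```

```text
time: 8.57
tcp_pos: [493.3, -105.9, 127.6]
tcp_rot: [3.0, 89.7, 10.4]
ft_force: [-0.0, 0.3, -0.4]
finger_gap: 35.3
t 8.57 tcp [ 493.3 -105.9  127.6] jaw ang 7.4 gap 35.3 F [-0.   0.3 -0.4] J [-15.   2. 119.   0.  58. -23.]
linear [ 4.6  1.4 -1.5] turn [ 0.   0.3 -0. ]
```

View pics/s8.png

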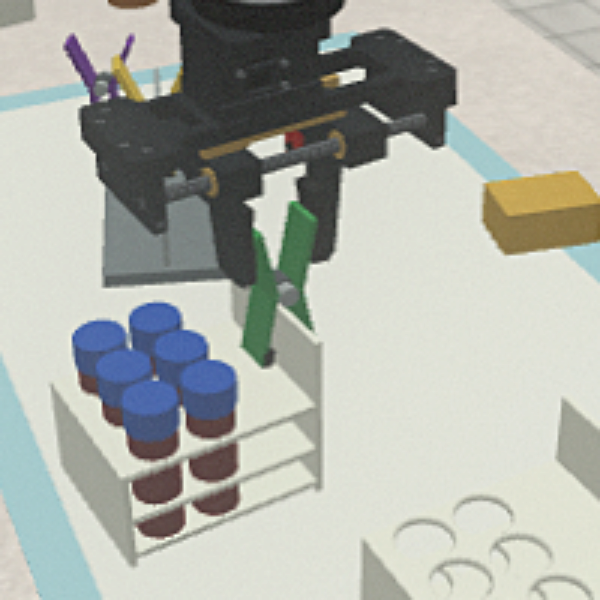

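```bash
python3 -m pendant '{"linear":[[1,0,0],[2,0,0],[2,0,0],[2,0,0],[2,0,0]],"turn":[[0,0,0],[0,0,0],[0,0,0],[0,0,0],[0,0,0]],"jaw":[-0.1,0,0.3,0.7,1]}' 30; python3 -m pendant '{"linear":[[0,0,0],[0,0,0],[0,0,0]],"turn":[[0,0,0],[0,0,0],[0,0,0]],"jaw":[1,1,1]}' 30;python3 - <<'E'
from h import *
plan([491.7,-104.7,123],7.4)
p=env.capture("wrist"); save(p,'w9')
p=env.capture("side"); save({"frame":cv2.convertScaleAbs(cv2.resize(p["frame"][170:370,220:420],None,fx=3,fy=3),alpha=1.6)},'s9')
E
```

```text
time: 9.25
tcp_pos: [493.7, -106.0, 125.9]
tcp_rot: [-0.1, 89.7, 7.4]
ft_force: [-0.1, -0.2, -0.6]
finger_gap: 71.6
time: 9.62
tcp_pos: [493.7, -106.0, 125.9]
tcp_rot: [-0.1, 89.7, 7.3]
ft_force: [-0.2, -0.6, -0.4]
finger_gap: 88.1
t 9.62 tcp [ 493.7 -106.   125.9] jaw ang 7.4 gap 88.1 F [-0.2 -0.6 -0.4] J [-15.   2. 119.   0.  58. -23.]
linear [ 2.9  1.6 -1.8] turn [0.  0.3 0. ]
```

View pics/s9.png

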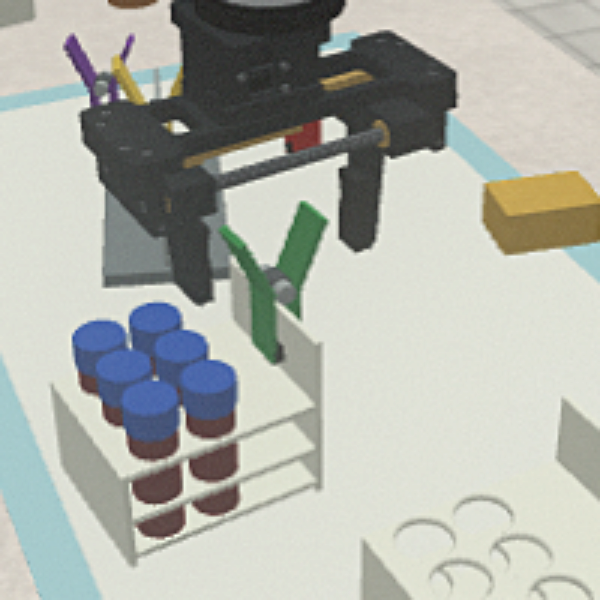

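View pics/w9.png

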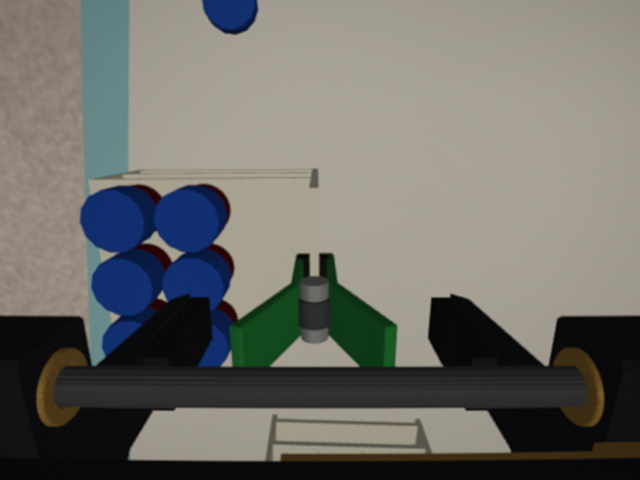

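```bash
python3 -m pendant '{"linear":[[-20,0,-1],[-50,0,-1],[-90,0,-1],[-120,0,-1],[-120,0,-1]],"turn":[[0,0,0],[0,0,0],[0,0,0],[0,0,0],[0,0,0]],"jaw":[1,1,1,1,1]}' 30
python3 - <<'E'
from h import *
plan([491.7,-104.7,123],7.4)
for n in ("wrist","side","top"):
    p=env.capture(n); C=cloud(p); hsv=cv2.cvtColor(p["frame"],cv2.COLOR_RGB2HSV)
    m=(p["range_z"]>0)&(hsv[...,0]>=45)&(hsv[...,0]<=80)&(hsv[...,1]>110)&(C[...,2]<200)
    k,l,st,ce=cv2.connectedComponentsWithStats(m.astype(np.uint8))
    for i in range(1,k):
        if st[i,4]>10:
            q=C[l==i]; print(n,st[i],np.percentile(q,2,0).round(),np.percentile(q,98,0).round(),np.median(q,0).round())
    if n=="wrist": save(p,'w10')
    if n=="side": save({"frame":cv2.convertScaleAbs(cv2.resize(p["frame"][170:370,220:420],None,fx=3,fy=3),alpha=1.6)},'s10')
E
```

```text
time: 10.35
tcp_pos: [493.9, -106.7, 249.0]
tcp_rot: [-11.9, 89.3, -4.5]
ft_force: [-0.2, -0.1, -0.3]
finger_gap: 88.3
t 10.35 tcp [ 493.9 -106.7  249. ] jaw ang 7.4 gap 88.3 F [-0.2 -0.1 -0.3] J [-15.  -4. 112.   0.  72. -23.]
linear [125.9   2.6  -3.3] turn [0.  0.6 0.1]
wrist [ 271  211   37   58 1206] [ 466. -119.   99.] [485. -96. 156.] [ 475. -107.  142.]
wrist [ 321  211   36   57 1181] [ 497. -115.  100.] [518. -92. 156.] [ 508. -103.  142.]
top [377 277   8  13  73] [ 498. -105.  121.] [515. -94. 158.] [505. -99. 137.]
top [377 298  10  12  60] [ 468. -108.  121.] [484. -96. 157.] [ 478. -102.  135.]
```

View pics/s10.png

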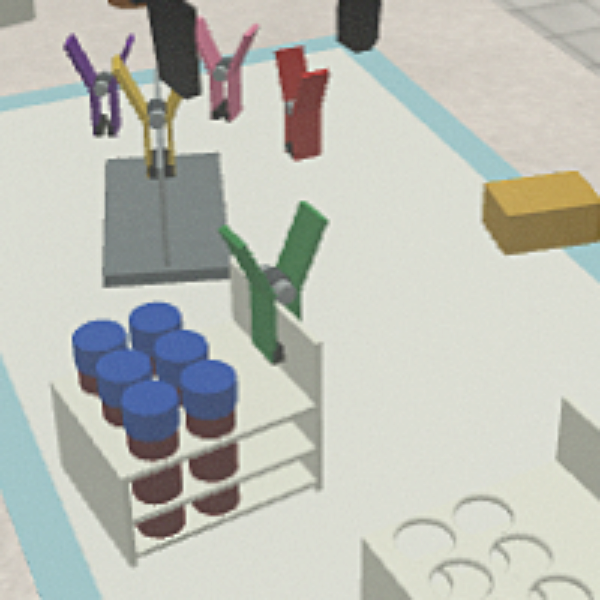

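View pics/w10.png

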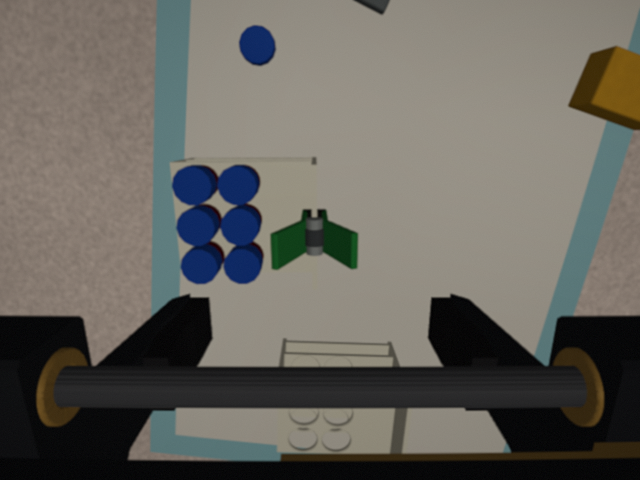

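The clip stands upright near mid-edge. The lever tops at z≈156 mm put the edge about 33 mm deep in the jaws.

```bash
python3 -c "
from h import *
print(env.job_done())"
```

```text
the job is handed in; nothing more can be done
None
```

I squeezed the green clip open and lifted it off the parking bar. I released it on the tall end plate of the blue-capped rack and handed the job in at about 10.5 s, with no verdict reported.

**Last checks:**
- **Placement:** the clip stands upright and is centred at about (492, -105) mm, against a measured edge middle of (491.7, -104.7).
- **Depth:** the lever tops are at about 156 mm, which puts the edge roughly 33 mm deep in the jaws. The calibration is only good to about 2 mm.
- **Clearances:** the gripper had pulled back to about 250 mm, with a wrist force reading of about 0. The yellow clip is still on the bar, and the other things in view look unmoved.

**One disagreement:** on the way down I felt about 8 N upward at a tool height of about 127 mm, where I expected contact nearer 118 mm. From the side picture I took it to be the pivot barrel resting on the edge. I backed off 1 mm before releasing.

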